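# Draw a narrow scraper from the bottom of its dispenser

### The job

Two dispensers hold stacks of plastic scrapers. From the one with the narrow scrapers, pull the bottom scraper straight out by its projecting end, so that the rest of the stack stays inside and drops down, and lay it flat inside the square metal tray.

Things in the scene. Friction and masses are not known exactly. Their poses are not given: they have to be found in the camera images.
- narrow_scraper_mid (a point): Centre (half-way up) of the bottom scraper of the narrow stack: flat white plastic bar, 130 mm long (x), 40 wide (y; the other stack's are 64), 8 thick, about 36 g, dark round mark near its -x end. That end, 65 mm from this point, projects about 45 mm from the dispenser's mouth, underside 20 mm above the bare table. The +x end thins to a 4 mm blade.
- narrow_dispenser: Fixed grey metal magazine, 144 mm long (x), 54 wide (y; the other is 78), 62 high, four scrapers flat in it. Origin: centre of its underside, on the table. Its mouth, a slot 12 mm high over a floor 20 mm above the table, faces its own -x, outer face 72 mm from the origin: pull along -x, about 85 mm until clear. Screw flanges 15 mm wide, 4 high at its sides.
- narrow_dispenser_follower (a joint): Loose 60 g steel plate with a black knob that rides on the narrow stack and sinks with it, in m: 0 with four scrapers below it, growing downward, 0.008 with three. The knob's top stands 70 mm above the table at 0.
- tray: Fixed square steel tray, 180 x 180 mm outside, walls 4 mm thick, rim 15 mm above the table, floor 4 mm above the table. Origin: centre of its underside, on the table; axes along its sides.

How it is judged:
On the way:
1. the bottom narrow scraper is drawn wholly out of the dispenser's mouth (x of narrow_scraper_mid in the frame of narrow_dispenser below -0.135 m), for 0.1 s.
At the end, for the whole second after the job is handed in: The bottom narrow scraper lies flat (within 0.1 rad) on the tray floor inside the walls (centre within 86 mm of the tray centre along each side, under 13 mm above the table); the other three are still in the dispenser and one thickness lower (follower between 5 and 11 mm) (x of narrow_scraper_mid in the frame of tray between -0.086 and 0.086 m and y of narrow_scraper_mid in the frame of tray between -0.086 and 0.086 m and height (world z) of narrow_scraper_mid below 0.013 m and angle between the z axis of narrow_scraper_mid and the z axis of tray, either way round below 0.1 rad and value of joint narrow_dispenser_follower between 0.005 and 0.011 m); the robot touches nothing.
It also fails if it takes over 35 s, if anything falls off the work surface, if the arm or the gripper's body presses on something with over 40 N, if the wrist force passes 120 N, or if a joint passes its speed limit or range.

### The arm

A 7-joint arm with a two-finger parallel gripper is mounted at the origin on a cart in front of the work surface, level with it; the furniture and walls round the work are solid. World frame = base frame: x ahead of the robot, y to its left, z up, the work surface at z = 0. Lengths are in m, angles in rad, forces in N, time in s.
With the tool pointing down it reaches from about 0.4 to 0.9 m from the base axis. Payload 5.5 kg.
Tool frame: the origin (TCP) lies at the centre of the arm's flange, where the gripper is bolted on; the fingertips stand env.tip_extent ahead of it and the grasp point (between the pads) lies 155 mm ahead of it (env.tip_extent is the distance from the TCP to the fingertips, in m); z points along the fingers, y is the direction in which the jaws open and shut (so a half turn about z gives the same grasp; the last joint's range is limited). The gripper opens to 85 mm and grips with 20 to 120 N. Pads are 22 mm wide; open, the fingers measure 114 mm over their backs; the gripper's body (76 mm by 85 mm) begins 54 mm behind the grasp point. The pads swing forward as they close: fully open they stand 13 mm farther back than shut.
Start: joints at [1.52, 0.501, -0.427, 1.55, 0.221, 1.138, -0.21], TCP at [0.201, -0.618, 0.405] pointing down, gripper open.
Joint ranges: [-2.88, 2.88], [-0.31, 2.03], [-1.54, 1.56], [0.2, 2.42], [-1.41, 4.55], [0.19, 2.02], [-2.57, 2.57]. Speed limits (rad/s): [2.57, 2.57, 3.14, 3.14, 3.14, 3.14, 3.14].

### API

Orientations are given as a rotation vector (axis times angle).
In Python, from bench import env gives the robot as it stands. The module is installed in compiled form; this text tells all that it offers.
- The arm moves only by the tool carry_out, never from a script. Its argument "steps" is a list of rows, each an object with "translation": the shift along the tool's x, y, z in mm, a list of three; "turn": the turn, a rotation vector about the tool's x, y, z in rad, a list of three; "hand": the opening in per cent of the stroke, from 0 (shut) to 100 (fully open). A call has 1 to 20 rows; each row is the pose to reach, as a shift and turn from the pose measured when the call began, along the tool's axes at that moment; what a row does not reach only later rows make up. A row lasts 1/12 s, in which the tool goes at most 41.7 mm and 7.16 degrees, less where a joint would pass 70% of its speed; a pose out of reach is approached as far as the arm can. A call with a gripper value outside its range is refused whole. The fingers move at their own pace and stop on an object; the grip force is fixed at half the most. Time passes only in rows, so rows that repeat a pose let the fingers close. It gives the time, the measured TCP pose, the force and the opening at its end, in the units of the state.
- env.get_state(): the state, without advancing time (a new reading comes with each control period).
- env.snapshot(name): name is "scene" or "top"; returns a dict with "frame" (400x640x3 uint8, red, green, blue), "fx", "fy", "cx", "cy" (pixels), "k1" (the pictures are not rectified: a ray, as slopes to the right and down, at radius r is drawn at 1 + k1 r^2 times it, then the intrinsics apply), "extrinsics" (4x4, takes a point from world to camera coordinates). Camera axes: x right, y down, z forward; pixel columns grow to the right and rows downward; lengths in m; the calibration is good to about 2 mm. A picture is of the moment at which its call begins. There is no depth.
- env.sign_off(): hands the job in, once; it reports no verdict.
The state is a dict: "clock": time; "qpos": joint angles; "joint_velocities": joint speeds; "joint_efforts": joint torques, N m; "position": TCP position; "ee_rot": TCP orientation; "ft_force": force on the tool from outside, world axes, zero at the start; "wrist_torque": the same for the moment, N m; "width": finger opening in m.
Only numpy, scipy, OpenCV 4.12 (cv2) and the standard library are available. Lean on these libraries where they do the work, as an engineer would, in place of code of your own. Each camera call takes 0.05 s, during which the arm holds its last target. There are 200 camera calls.

## Working session

There is one attempt and no reset: what is moved stays moved. The work goes in short steps, Python scripts to look and compute and a tool call to move; the robot and the scene stay as the last step left them, time stands still between calls to the robot, and variables do not carry over. Pictures are saved under pics/ and viewed, about 8 in all and at most 12, crops included, and the job is handed in when it is done.

Besides the shell and the picture viewer there is one more tool, called after "Emit:" as name(argument=value, ...) on one line, values as JSON. carry_out: Moves the arm, as the interface text tells. Its arguments: {"type":"object","properties":{"steps":{"type":"array"}},"required":["steps"]}

```bash
mkdir -p pics; cat > h.py <<'E'
import numpy as np, cv2
from bench import env
from scipy.spatial.transform import Rotation as R
def snap(n,f):
    s=env.snapshot(n); cv2.imwrite('pics/'+f,s['frame'][:,:,::-1]); np.save('pics/'+n+'.npy',{k:s[k] for k in s if k!='frame'},allow_pickle=True); return s
def cal(n): return np.load('pics/'+n+'.npy',allow_pickle=True).item()
def world(c,uv,z):
    d=np.array([(uv[0]-c['cx'])/c['fx'],(uv[1]-c['cy'])/c['fy']]); p=d.copy()
    for _ in range(20): p=d/(1+c['k1']*(p@p))
    E=np.array(c['extrinsics']); Rm=E[:3,:3]; o=-Rm.T@E[:3,3]; r=Rm.T@np.r_[p,1]
    return o+r*(z-o[2])/r[2]
def pix(c,P):
    q=np.array(c['extrinsics'])@np.r_[P,1]; p=q[:2]/q[2]; p=p*(1+c['k1']*(p@p))
    return np.array([c['fx']*p[0]+c['cx'],c['fy']*p[1]+c['cy']])
E
python3 - <<'E'
from h import *
for n in('scene','top'):
    s=snap(n,n+'1.png'); print(n,s['fx'],s['k1'],-s['extrinsics'][:3,:3].T@s['extrinsics'][:3,3])
st=env.get_state(); print(st, env.tip_extent); print(R.from_rotvec(st['ee_rot']).as_matrix().round(3))
E
```

```text
scene 377.7511014950958 -0.026396766930397622 [ 0.21717268 -0.51914013  0.71871206]
top 519.9310578813478 -0.15046645092662705 [ 0.49508149 -0.09943327  1.3562775 ]
{'clock': 0.1, 'qpos': array([ 1.52019426,  0.50177589, -0.42678271,  1.55134929,  0.22078093,
        1.13830719, -0.21029162]), 'joint_velocities': array([ 1.26290650e-03, -1.99789169e-05,  4.88086772e-04, -3.61514329e-03,
        8.47458613e-04,  4.65380489e-04, -3.97071569e-04]), 'joint_efforts': array([-9.98386822e-03, -5.70811558e+01, -5.83828524e+00, -2.81744206e+01,
        1.03629153e-02,  5.71191253e-03, -2.38261430e-05]), 'position': array([ 0.20048309, -0.61797005,  0.40374533]), 'ee_rot': array([-3.10123686e+00, -4.90663993e-01,  3.30439457e-04]), 'ft_force': array([-0.05453117,  0.37516671,  0.68967913]), 'wrist_torque': array([0.0202824 , 0.01497836, 0.0062844 ]), 'width': 0.08518042875473734} 0.1734
[[ 0.951  0.309 -0.   ]
 [ 0.309 -0.951  0.002]
 [ 0.    -0.002 -1.   ]]
```

View pics/top1.png

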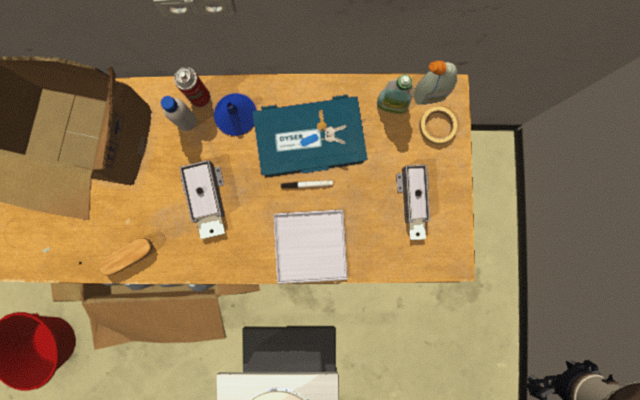

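View pics/scene1.png

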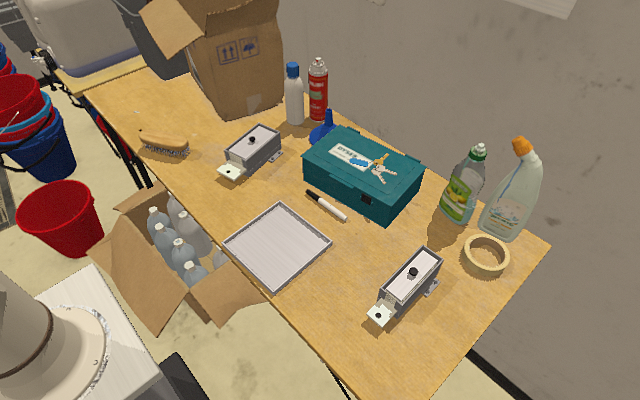

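The top view shows two dispensers. The right one, at about (416,195) with its scraper end at (418,232), is the narrower; the left one is at (203,195). The tray is at about (310,246). I'll enlarge the right dispenser in both views and the tray.

```bash
python3 - <<'E'
from h import *
t=cv2.imread('pics/top1.png'); s=cv2.imread('pics/scene1.png')
a=cv2.resize(t[160:245,390:440],None,fx=7,fy=7,interpolation=cv2.INTER_CUBIC)
b=cv2.resize(s[240:330,360:450],None,fx=4.9,fy=6.6,interpolation=cv2.INTER_CUBIC)[:595]
a=cv2.copyMakeBorder(a[:594],0,max(0,594-a.shape[0]),0,0,cv2.BORDER_CONSTANT)
b=b[:594]; cv2.imwrite('pics/crop1.png',np.hstack([a,b])); print(a.shape,b.shape)
c=cal('top')
for uv,z in [((416,195),.07),((418,235),.024),((275,212),.015),((343,210),.015),((347,279),.015),((278,282),.015),((470,75),0)]: print(uv,world(c,uv,z).round(3))
E
```

```text
(594, 350, 3) (594, 441, 3)
(416, 195) [ 0.61  -0.355  0.07 ]
(418, 235) [ 0.511 -0.368  0.024]
(275, 212) [0.573 0.001 0.015]
(343, 210) [ 0.577 -0.175  0.015]
(347, 279) [ 0.399 -0.184  0.015]
(278, 282) [ 0.393 -0.006  0.015]
(470, 75) [ 0.944 -0.529  0.   ]
```

View pics/crop1.png

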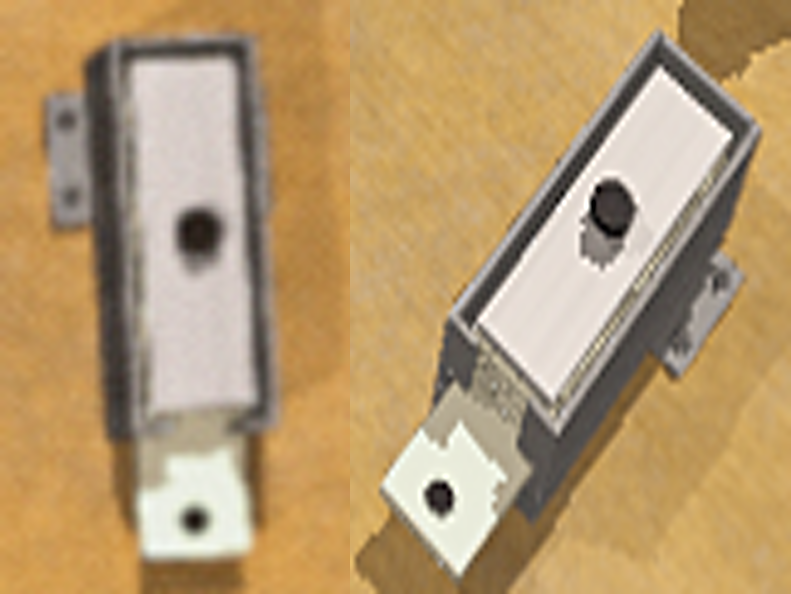

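The crop confirms the right dispenser, with the follower knob in the middle and the marked end of the scraper pointing towards the robot. In the left panel the scraper's end corners are at crop (141,560) and (252,555). Next I'll fit the pose from the corners in both views.

```bash
python3 - <<'E'
from h import *
from scipy.optimize import least_squares
T=lambda u,v:((u+.5)/7-.5+390,(v+.5)/7-.5+160)
S=lambda u,v:((u-350+.5)/4.9-.5+360,(v+.5)/6.6-.5+240)
ct,cs=cal('top'),cal('scene')
h=.072;w=.027;z=.062
obs=[(ct,T(254,38),(h,-w,z)),(ct,T(277,428),(-h,-w,z)),
(cs,S(658,32),(h,w,z)),(cs,S(760,130),(h,-w,z)),(cs,S(556,434),(-h,-w,z)),(cs,S(446,320),(-h,w,z)),
(ct,T(200,230),(0,0,.07)),(cs,S(613,203),(0,0,.07))]
sc=[(ct,T(141,560),.02),(ct,T(252,556),-.02),(cs,S(381,487),.02),(cs,S(458,577),-.02)]
def res(p):
    r=[];c,s=np.cos(p[2]),np.sin(p[2])
    W=lambda q:np.array([p[0]+c*q[0]-s*q[1],p[1]+s*q[0]+c*q[1],q[2]])
    for cam,uv,q in obs: r.append(pix(cam,W(q))-uv)
    for cam,uv,y in sc: r.append(pix(cam,W((-p[3],y+p[4],.028)))-uv)
    return np.ravel(r)
f=least_squares(res,[.61,-.355,.1,.117,0],loss='soft_l1'); print(f.x.round(4),f.fun.shape); print(res(f.x).reshape(-1,2).round(1))
for n in range(2): # per camera knob and scraper points
    cam=[ct,cs][n]
    for c,uv,q in obs:
        if c is cam: print(n,q,world(c,uv,q[2]).round(4))
    for c,uv,y in sc:
        if c is cam: print(n,'scr',y,world(c,uv,.028).round(4))
# tray in scene
for uv in [(223,243),(280,203),(332,242),(273,290)]: print('tray',world(cs,uv,.015).round(3))
E
```

```text
[ 0.6156 -0.3605  0.038   0.116  -0.0009] (24,)
[[ 0.2 -0.7]
 [ 0.4  0.4]
 [-0.4 -0.7]
 [ 0.8 -0.2]
 [-0.1  0.5]
 [-0.3 -0.6]
 [-0.2  0.3]
 [-0.1  0.4]
 [ 0.2  0. ]
 [-0.3 -0.2]
 [-0.3 -0.2]
 [ 0.2  0.3]]
0 (0.072, -0.027, 0.062) [ 0.6867 -0.3842  0.062 ]
0 (-0.072, -0.027, 0.062) [ 0.5457 -0.3892  0.062 ]
0 (0, 0, 0.07) [ 0.6164 -0.3611  0.07  ]
0 scr 0.02 [ 0.499  -0.3453  0.028 ]
0 scr -0.02 [ 0.5    -0.3866  0.028 ]
1 (0.072, 0.027, 0.062) [ 0.6857 -0.3325  0.062 ]
1 (0.072, -0.027, 0.062) [ 0.6869 -0.3839  0.062 ]
1 (-0.072, -0.027, 0.062) [ 0.5457 -0.3898  0.062 ]
1 (-0.072, 0.027, 0.062) [ 0.5421 -0.3375  0.062 ]
1 (0, 0, 0.07) [ 0.6165 -0.36    0.07  ]
1 scr 0.02 [ 0.4992 -0.3465  0.028 ]
1 scr -0.02 [ 0.5007 -0.3852  0.028 ]
tray [ 0.392 -0.009  0.015]
tray [ 0.563 -0.003  0.015]
tray [ 0.575 -0.175  0.015]
tray [ 0.402 -0.179  0.015]
```

```bash
cat >> h.py <<'E'
def to(P,yaw):
    s=env.get_state(); M=R.from_rotvec(s['ee_rot']); x=np.array([np.cos(yaw),np.sin(yaw),0]); z=np.array([0,0,-1.])
    D=R.from_matrix(np.c_[x,np.cross(z,x),z])
    print('t',s['clock'],'pos',s['position'].round(4),'w',round(s['width'],4),'F',s['ft_force'].round(1),'q',s['qpos'].round(2))
    print('shift mm',(M.inv().apply(np.array(P)-s['position'])*1000).round(1),'turn',(M.inv()*D).as_rotvec().round(3))
E
python3 -c "
from h import *
to([.5147,-.3652,.28],.038)"
```

```text
t 0.1 pos [ 0.2005 -0.618   0.4037] w 0.0852 F [-0.1  0.4  0.7] q [ 1.52  0.5  -0.43  1.55  0.22  1.14 -0.21]
shift mm [ 376.9 -143.2  124. ] turn [-0.002  0.     0.276]
```

Emit:
carry_out(steps=[{"translation":[12,-5,4],"turn":[0,0,0.01],"hand":75},{"translation":[38,-14,12],"turn":[0,0,0.03],"hand":75},{"translation":[70,-27,23],"turn":[0,0,0.05],"hand":75},{"translation":[103,-39,34],"turn":[0,0,0.075],"hand":75},{"translation":[136,-52,45],"turn":[0,0,0.1],"hand":75},{"translation":[169,-64,56],"turn":[0,0,0.124],"hand":75},{"translation":[202,-77,66],"turn":[-0.001,0,0.148],"hand":75},{"translation":[235,-89,77],"turn":[-0.001,0,0.172],"hand":75},{"translation":[268,-102,88],"turn":[-0.001,0,0.196],"hand":75},{"translation":[301,-114,99],"turn":[-0.001,0,0.22],"hand":75},{"translation":[334,-127,110],"turn":[-0.002,0,0.245],"hand":75},{"translation":[360,-137,119],"turn":[-0.002,0,0.264],"hand":75},{"translation":[374,-142,123],"turn":[-0.002,0,0.274],"hand":75},{"translation":[377,-143,124],"turn":[-0.002,0,0.276],"hand":75},{"translation":[377,-143,124],"turn":[-0.002,0,0.276],"hand":75},{"translation":[377,-143,124],"turn":[-0.002,0,0.276],"hand":75}])

```text
clock: 1.43
position: [0.5138, -0.3665, 0.2798]
ee_rot: [3.14, 0.058, -0.002]
ft_force: [-1.0, -0.4, 0.7]
width: 0.0639
```

```bash
python3 - <<'E'
from h import *
s=snap('scene','s2.png'); snap('top','t2.png')
to([.5147,-.3652,.189],.038)
c=cal('scene'); p=env.get_state()['position']; print('pred tip px', pix(c,p-[0,0,.1734]), pix(c,p-[0,0,.155]))
im=cv2.imread('pics/s2.png'); cv2.imwrite('pics/s2c.png',cv2.resize(im[150:350,300:460],None,fx=3,fy=3,interpolation=cv2.INTER_CUBIC))
E
```

```text
t 1.5333 pos [ 0.5133 -0.3674  0.2803] w 0.0642 F [-0.2  0.7  0. ] q [ 0.87  0.61 -0.4   1.7   0.29  0.9  -1.19]
shift mm [ 1.5 -2.3 91.3] turn [ 0.002  0.001 -0.003]
pred tip px [384.23826731 296.89533519] [385.60114635 291.90140933]
```

View pics/s2c.png

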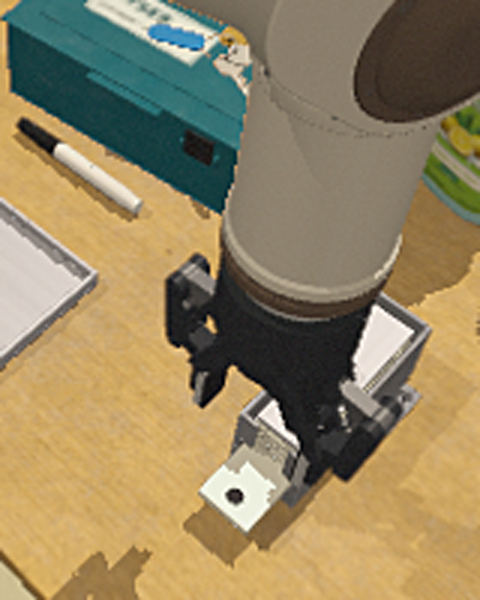

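The hover crop shows the jaws straddling the scraper end. The fingertips are at full-image pixels of about (367,285) and (405,309), with the midpoint close to the predicted (384,297). Now I'll descend and watch the force.

Emit:
carry_out(steps=[{"translation":[1.5,-2,15],"turn":[0.002,0.001,-0.003],"hand":75},{"translation":[1.5,-2,35],"turn":[0.002,0.001,-0.003],"hand":75},{"translation":[1.5,-2,55],"turn":[0.002,0.001,-0.003],"hand":75},{"translation":[1.5,-2,70],"turn":[0.002,0.001,-0.003],"hand":75},{"translation":[1.5,-2,80],"turn":[0.002,0.001,-0.003],"hand":75},{"translation":[1.5,-2,86],"turn":[0.002,0.001,-0.003],"hand":75},{"translation":[1.5,-2,90],"turn":[0.002,0.001,-0.003],"hand":75},{"translation":[1.5,-2,91],"turn":[0.002,0.001,-0.003],"hand":75},{"translation":[1.5,-2,91],"turn":[0.002,0.001,-0.003],"hand":75},{"translation":[1.5,-2,91],"turn":[0.002,0.001,-0.003],"hand":75}])

```text
clock: 2.37
position: [0.5151, -0.3657, 0.1901]
ee_rot: [3.141, 0.06, 0.002]
ft_force: [-0.2, 0.3, 0.8]
width: 0.064
```

```bash
python3 - <<'E'
from h import *
s=snap('scene','s3.png'); snap('top','t3.png')
to([.5147,-.3652,.189],.038)
a=cv2.imread('pics/s3.png')[250:350,340:440]; b=cv2.imread('pics/t3.png')[160:260,370:470]
cv2.imwrite('pics/c3.png',cv2.resize(np.hstack([a,b]),None,fx=4,fy=4,interpolation=cv2.INTER_CUBIC))
E
```

```text
t 2.4667 pos [ 0.5151 -0.3657  0.1902] w 0.0642 F [ 0.2  0.  -0.1] q [ 0.84  0.73 -0.36  1.73  0.35  0.75 -1.23]
shift mm [-0.4 -0.5  1.2] turn [ 0.    -0.001 -0.   ]
```

View pics/c3.png

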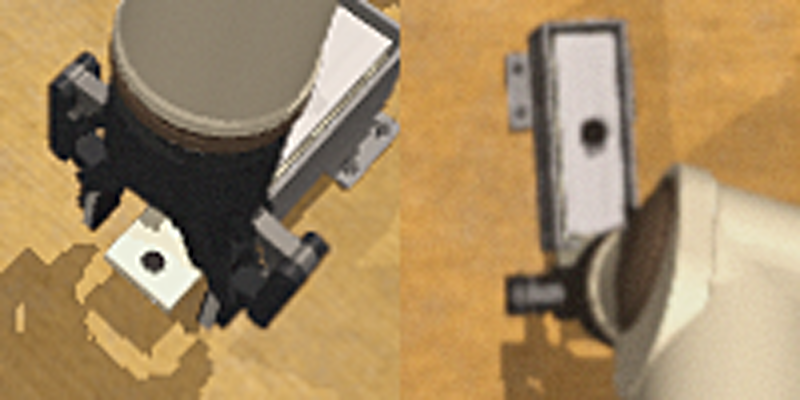

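The jaws stand either side of the scraper end, with tips at about (364,306) and (392,331) in the full image, and there is no contact force. Closing now.

Emit:
carry_out(steps=[{"translation":[0,0,1.5],"turn":[0,0,0],"hand":60},{"translation":[0,0,1.5],"turn":[0,0,0],"hand":52},{"translation":[0,0,1.5],"turn":[0,0,0],"hand":46},{"translation":[0,0,1.5],"turn":[0,0,0],"hand":40},{"translation":[0,0,1.5],"turn":[0,0,0],"hand":30},{"translation":[0,0,1.5],"turn":[0,0,0],"hand":30},{"translation":[0,0,1.5],"turn":[0,0,0],"hand":30},{"translation":[0,0,1.5],"turn":[0,0,0],"hand":30}])

```text
clock: 3.13
position: [0.5153, -0.3657, 0.1892]
ee_rot: [3.14, 0.06, 0.002]
ft_force: [-1.4, 1.7, 5.1]
width: 0.0383
```

```bash
python3 - <<'E'
from h import *
to([.5151-.1,-.3657-.0038,.1895],.038)
E
```

```text
t 3.1333 pos [ 0.5153 -0.3657  0.1892] w 0.0383 F [-1.4  1.7  5.1] q [ 0.84  0.73 -0.36  1.73  0.35  0.75 -1.23]
shift mm [-100.2   -0.    -0.4] turn [ 0.001 -0.001  0.   ]
```

Gripped at 38 mm, with 5 N upward on the tool, probably because the pads swing forward as they close. I'll ease up 1 mm and start the pull.

Emit:
carry_out(steps=[{"translation":[0,0,-0.5],"turn":[0,0,0],"hand":30},{"translation":[-3,0,-0.8],"turn":[0,0,0],"hand":30},{"translation":[-8,0,-0.8],"turn":[0,0,0],"hand":30},{"translation":[-14,0,-0.8],"turn":[0,0,0],"hand":30},{"translation":[-20,0,-0.8],"turn":[0,0,0],"hand":30},{"translation":[-25,0,-0.8],"turn":[0,0,0],"hand":30},{"translation":[-25,0,-0.8],"turn":[0,0,0],"hand":30}])

```text
clock: 3.72
position: [0.4885, -0.3671, 0.1897]
ee_rot: [3.141, 0.058, -0.001]
ft_force: [-1.1, -0.1, -0.1]
width: 0.0382
```

```bash
python3 - <<'E'
from h import *
s=snap('scene','s4.png'); snap('top','t4.png')
to([.5153-.105,-.3657-.004,.19],.038)
a=cv2.imread('pics/s4.png')[240:340,330:430]; b=cv2.imread('pics/t4.png')[160:260,370:470]
cv2.imwrite('pics/c4.png',cv2.resize(np.hstack([a,b]),None,fx=4,fy=4,interpolation=cv2.INTER_CUBIC))
E
```

```text
t 3.8167 pos [ 0.4892 -0.367   0.1898] w 0.0383 F [-1.3 -0.3 -0.3] q [ 0.87  0.7  -0.36  1.78  0.35  0.72 -1.21]
shift mm [-79.   -0.2  -0.2] turn [ 0.001  0.    -0.001]
```

View pics/c4.png

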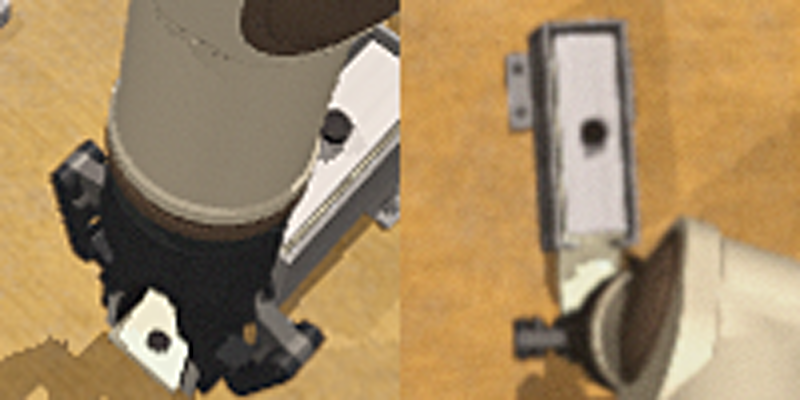

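The scraper moves with the gripper, and a longer stretch of it now shows between mouth and jaws. The follower knob is still in place. Continuing the pull.

Emit:
carry_out(steps=[{"translation":[-4,0,0],"turn":[0,0,0],"hand":30},{"translation":[-12,0,0],"turn":[0,0,0],"hand":30},{"translation":[-20,0,0],"turn":[0,0,0],"hand":30},{"translation":[-28,0,0],"turn":[0,0,0],"hand":30},{"translation":[-36,0,0],"turn":[0,0,0],"hand":30},{"translation":[-44,0,0],"turn":[0,0,0],"hand":30},{"translation":[-52,0,0],"turn":[0,0,0],"hand":30},{"translation":[-60,0,0],"turn":[0,0,0],"hand":30},{"translation":[-68,0,0],"turn":[0,0,0],"hand":30},{"translation":[-76,0,0],"turn":[0,0,0],"hand":30},{"translation":[-82,0,0],"turn":[0,0,0],"hand":30},{"translation":[-85,0,0],"turn":[0,0,0],"hand":30},{"translation":[-85,0,0],"turn":[0,0,0],"hand":30},{"translation":[-85,0,0],"turn":[0,0,0],"hand":30},{"translation":[-85,0,0],"turn":[0,0,0],"hand":30}])

```text
clock: 5.07
position: [0.4049, -0.3701, 0.19]
ee_rot: [3.14, 0.059, 0.001]
ft_force: [-0.4, 0.2, -0.6]
width: 0.0383
```

```bash
python3 - <<'E'
from h import *
s=snap('scene','s5.png'); snap('top','t5.png')
to([.436,-.092,.26],.035)
a=cv2.imread('pics/s5.png')[230:360,310:450]; b=cv2.imread('pics/t5.png')[150:280,370:470]
cv2.imwrite('pics/c5.png',cv2.resize(np.hstack([a,b]),None,fx=3.3,fy=3.3,interpolation=cv2.INTER_CUBIC))
E
```

```text
t 5.1667 pos [ 0.4049 -0.37    0.1899] w 0.0381 F [-0.6 -0.4  0.3] q [ 0.98  0.63 -0.36  1.94  0.36  0.64 -1.14]
shift mm [  41.7 -276.6  -70.3] turn [ 0.001 -0.     0.003]
```

View pics/c5.png

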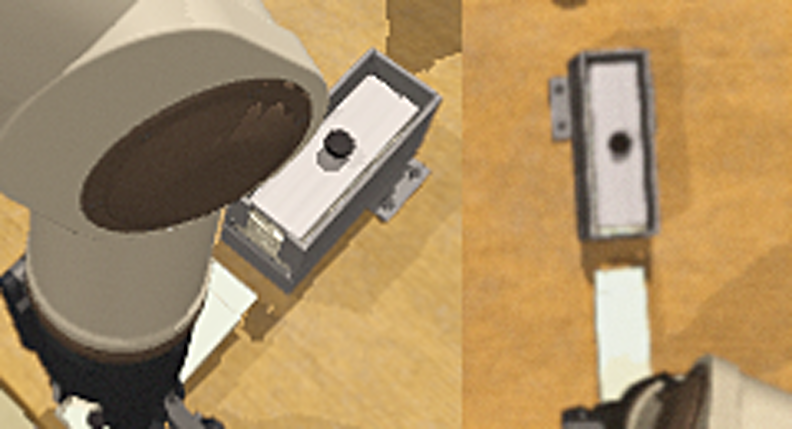

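The scraper is fully out: its blade end is about 10 mm beyond the mouth in both views. The follower sits lower, with the stack still inside. Next I lift and carry it to the tray.

Emit:
carry_out(steps=[{"translation":[0,0,-10],"turn":[0,0,0],"hand":30},{"translation":[0,0,-30],"turn":[0,0,0],"hand":30},{"translation":[2,-8,-50],"turn":[0,0,0],"hand":30},{"translation":[6,-25,-63],"turn":[0,0,0],"hand":30},{"translation":[10,-48,-70],"turn":[0,0,0],"hand":30},{"translation":[14,-73,-70],"turn":[0,0,0.001],"hand":30},{"translation":[18,-98,-70],"turn":[0,0,0.001],"hand":30},{"translation":[22,-123,-70],"turn":[0,0,0.002],"hand":30},{"translation":[26,-148,-70],"turn":[0,0,0.002],"hand":30},{"translation":[30,-173,-70],"turn":[0,0,0.002],"hand":30},{"translation":[34,-198,-70],"turn":[0,0,0.003],"hand":30},{"translation":[38,-223,-70],"turn":[0,0,0.003],"hand":30},{"translation":[42,-246,-70],"turn":[0,0,0.003],"hand":30},{"translation":[45,-263,-70],"turn":[0,0,0.003],"hand":30},{"translation":[46,-273,-70],"turn":[0,0,0.003],"hand":30},{"translation":[47,-277,-70],"turn":[0,0,0.003],"hand":30},{"translation":[47,-277,-70],"turn":[0,0,0.003],"hand":30},{"translation":[47,-277,-70],"turn":[0,0,0.003],"hand":30}])

```text
clock: 6.67
position: [0.4414, -0.0922, 0.2599]
ee_rot: [3.14, 0.054, 0.001]
ft_force: [-0.3, 0.1, 0.7]
width: 0.0382
```

```bash
python3 - <<'E'
from h import *
s=snap('scene','s6.png'); snap('top','t6.png')
to([.441,-.092,.178],.035)
a=cv2.imread('pics/s6.png')[150:330,200:400]; b=cv2.imread('pics/t6.png')[180:300,260:380]
a=cv2.resize(a,None,fx=2.2,fy=2.2); b=cv2.resize(b,(396,396)); cv2.imwrite('pics/c6.png',np.hstack([a[:396],b])[:,:800])
E
```

```text
t 6.7667 pos [ 0.4412 -0.0927  0.2597] w 0.0382 F [ 1.2  0.2 -0. ] q [ 0.57  0.38 -0.49  2.15  0.29  0.67 -1.66]
shift mm [-0.2 -0.8 81.7] turn [ 0.001 -0.    -0.002]
```

View pics/c6.png

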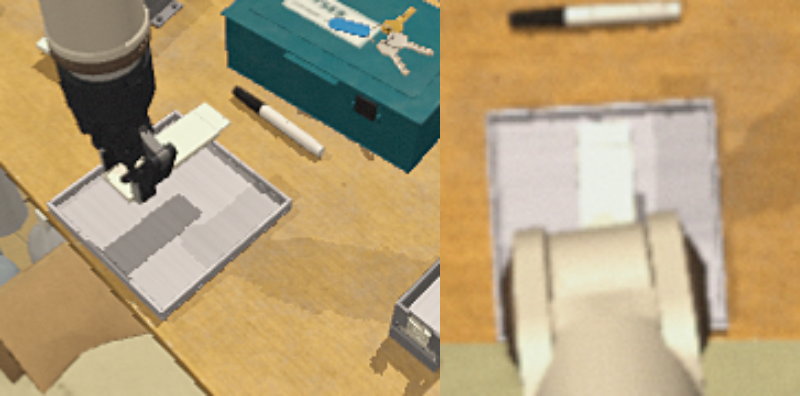

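The scraper is held level and lined up over the tray, in the centre of its width. Lowering now, then creeping down to contact.

Emit:
carry_out(steps=[{"translation":[0,0,8],"turn":[0,0,0],"hand":30},{"translation":[0,0,24],"turn":[0,0,0],"hand":30},{"translation":[0,0,40],"turn":[0,0,0],"hand":30},{"translation":[0,0,54],"turn":[0,0,0],"hand":30},{"translation":[0,0,66],"turn":[0,0,0],"hand":30},{"translation":[0,0,73],"turn":[0,0,0],"hand":30},{"translation":[0,0,76],"turn":[0,0,0],"hand":30},{"translation":[0,0,77],"turn":[0,0,0],"hand":30},{"translation":[0,0,77],"turn":[0,0,0],"hand":30}])

```text
clock: 7.52
position: [0.4413, -0.093, 0.1827]
ee_rot: [3.14, 0.051, 0.0]
ft_force: [0.3, -0.3, 0.2]
width: 0.0388
```

Emit:
carry_out(steps=[{"translation":[0,0,1],"turn":[0,0,0],"hand":30},{"translation":[0,0,2],"turn":[0,0,0],"hand":30},{"translation":[0,0,3],"turn":[0,0,0],"hand":30},{"translation":[0,0,3],"turn":[0,0,0],"hand":30}])

```text
clock: 7.85
position: [0.4414, -0.093, 0.1799]
ee_rot: [3.14, 0.051, 0.001]
ft_force: [-0.8, -0.5, -0.6]
width: 0.0387
```

Emit:
carry_out(steps=[{"translation":[0,0,0.7],"turn":[0,0,0],"hand":30},{"translation":[0,0,1.5],"turn":[0,0,0],"hand":30},{"translation":[0,0,1.5],"turn":[0,0,0],"hand":30}])

```text
clock: 8.1
position: [0.4414, -0.093, 0.1784]
ee_rot: [3.14, 0.051, 0.001]
ft_force: [0.1, -0.1, -0.1]
width: 0.0384
```

Emit:
carry_out(steps=[{"translation":[0,0,0.7],"turn":[0,0,0],"hand":30},{"translation":[0,0,1.5],"turn":[0,0,0],"hand":30},{"translation":[0,0,1.5],"turn":[0,0,0],"hand":30}])

```text
clock: 8.35
position: [0.4413, -0.093, 0.1767]
ee_rot: [3.14, 0.051, 0.001]
ft_force: [0.5, -0.4, -0.6]
width: 0.0383
```

There is still no contact and the scraper's underside is about 3 mm above the floor, low enough to release. I'll open gradually, then lift.

Emit:
carry_out(steps=[{"translation":[0,0,0],"turn":[0,0,0],"hand":50},{"translation":[0,0,0],"turn":[0,0,0],"hand":60},{"translation":[0,0,0],"turn":[0,0,0],"hand":75},{"translation":[0,0,0],"turn":[0,0,0],"hand":75},{"translation":[0,0,0],"turn":[0,0,0],"hand":75},{"translation":[0,0,0],"turn":[0,0,0],"hand":75},{"translation":[0,0,-5],"turn":[0,0,0],"hand":75},{"translation":[0,0,-15],"turn":[0,0,0],"hand":75},{"translation":[0,0,-30],"turn":[0,0,0],"hand":75},{"translation":[0,0,-50],"turn":[0,0,0],"hand":75},{"translation":[0,0,-75],"turn":[0,0,0],"hand":75},{"translation":[0,0,-100],"turn":[0,0,0],"hand":75},{"translation":[0,0,-125],"turn":[0,0,0],"hand":75},{"translation":[0,0,-140],"turn":[0,0,0],"hand":75},{"translation":[0,0,-145],"turn":[0,0,0],"hand":75},{"translation":[0,0,-145],"turn":[0,0,0],"hand":75},{"translation":[0,0,-145],"turn":[0,0,0],"hand":75}])

```text
clock: 9.77
position: [0.4409, -0.0929, 0.3216]
ee_rot: [3.139, 0.051, 0.001]
ft_force: [0.4, 0.5, 0.5]
width: 0.064
```

```bash
python3 - <<'E'
from h import *
s=snap('scene','s7.png'); snap('top','t7.png')
to([.441,-.092,.3],.035)
a=cv2.imread('pics/s7.png')[140:340,200:450]; b=cv2.imread('pics/t7.png')[140:300,250:450]
cv2.imwrite('pics/c7.png',np.hstack([cv2.resize(a,(400,320)),cv2.resize(b,(400,320))]))
a=cv2.imread('pics/s1.png') if 0 else None
E
```

```text
t 9.8667 pos [ 0.4406 -0.0928  0.3207] w 0.0638 F [-0.1 -0.1  0.5] q [ 0.63  0.28 -0.55  2.11  0.2   0.81 -1.58]
shift mm [ 0.4 -0.8 20.7] turn [ 0.001  0.001 -0.003]
```

View pics/s7.png

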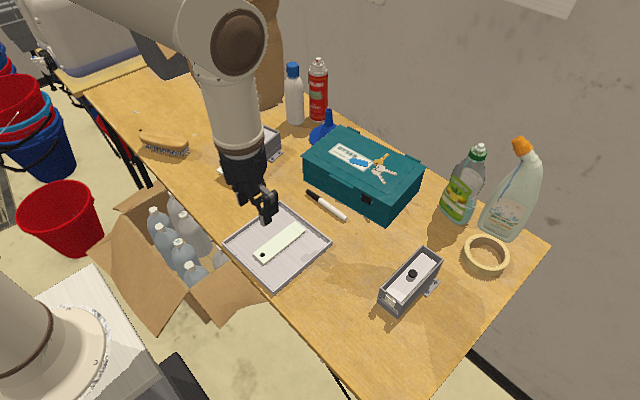

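The scraper lies flat inside the tray, from its end at (255,258) to the blade at (305,228). I'll check the follower depth by the shift of the knob between the before and after pictures, and measure the scraper's corners.

```bash
python3 - <<'E'
from h import *
cs=cal('scene')
def knob(f):
    g=cv2.imread(f,0)[258:285,400:425]; m=(g<60).astype(np.uint8)
    n,l,s,c=cv2.connectedComponentsWithStats(m); i=1+np.argmax(s[1:,4]); return c[i]+[400,258],s[i,4]
print(knob('pics/scene1.png'),knob('pics/s7.png'))
print([pix(cs,[.6156,-.3605,z]).round(2) for z in(.07,.062,.054)])
for f,n,(x0,y0,x1,y1) in[('s7.png','scene',(240,215,315,270))]:
    im=cv2.imread('pics/'+f)[y0:y1,x0:x1]; hsv=im.astype(int)
    m=((hsv[:,:,1]-hsv[:,:,0]>3)&(hsv[:,:,1]>170)).astype(np.uint8)
    k,l,s,c=cv2.connectedComponentsWithStats(m); i=1+np.argmax(s[1:,4])
    pts=np.argwhere(l==i)[:,::-1]+[x0,y0]; b=cv2.boxPoints(cv2.minAreaRect(pts.astype(np.float32)))
    W=np.array([world(cs,p,.012) for p in b]); print(s[i],b.round(1).tolist(),W.round(4),W.mean(0), np.linalg.norm(np.diff(W,axis=0),axis=1))
a=cv2.resize(cv2.imread('pics/s7.png')[195:295,215:340],None,fx=3,fy=3,interpolation=cv2.INTER_CUBIC)
b=cv2.resize(cv2.imread('pics/s7.png')[235:335,370:450],None,fx=3,fy=3,interpolation=cv2.INTER_CUBIC)
cv2.imwrite('pics/c7.png',np.hstack([a,b]))
E
```

```text
(array([412.65789474, 271.10526316]), np.int32(38)) (array([412.025, 273.225]), np.int32(40))
[array([413.17, 270.77]), array([412.42, 272.88]), array([411.69, 274.95])]
[   0    0   75   55 3243] [[240.0, 215.0], [314.0, 215.0], [314.0, 269.0], [240.0, 269.0]] [[ 0.469   0.0349  0.012 ]
 [ 0.5999 -0.0873  0.012 ]
 [ 0.4988 -0.1979  0.012 ]
 [ 0.3819 -0.0893  0.012 ]] [ 0.48739944 -0.08490225  0.012     ] [0.17903624 0.1499227  0.15959801]
```

View pics/c7.png

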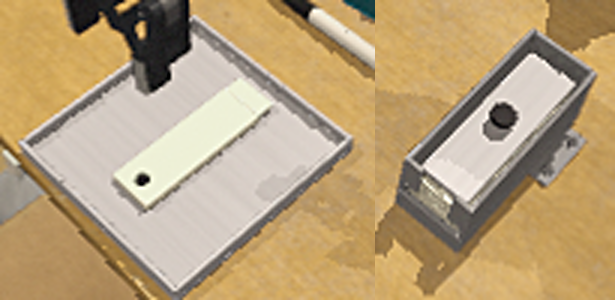

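```bash
python3 - <<'E'
from h import *
c=cal('scene')
for p in [(113,180),(147,210),(270,108),(238,82)]: print(world(c,(p[0]/3+215,p[1]/3+195),.012).round(3))
print(env.get_state()['ft_force'].round(1),env.sign_off())
E
```

```text
[ 0.423 -0.079  0.012]
[ 0.426 -0.117  0.012]
[ 0.552 -0.108  0.012]
[ 0.551 -0.072  0.012]
the job is handed in; nothing more can be done
[-0.1 -0.1  0.5] None
```

I pulled the bottom scraper from the narrow dispenser straight out by its end and laid it flat in the tray. The job was handed in at about 10 s of the 35 s allowed; no verdict was reported.

- **Scraper in the tray:** Its corners measure about x 0.423–0.552 and y −0.117 to −0.072. That puts its centre near (0.488, −0.094), a few millimetres from the tray centre at about (0.486, −0.091). It looks flat and clear of the walls.
- **Clear of the mouth:** After the pull, both views showed a gap of about 10 mm between the blade end and the mouth.
- **Stack:** The knob shifted 2.1 px downward in the scene view, against about 2.1 px predicted for an 8 mm drop. The rest of the stack is still inside.
- **Forces:** The wrist force was never above about 6 N in any reading I took. That peak was about 5 N upward as the jaws closed, and it went when I raised the hand 1 mm. The gripper was well clear of everything at hand-in.
- **Failed or adjusted checks:** My automatic outline of the scraper in the tray failed because it caught the whole crop, so the corners above were picked by eye. I released the scraper about 3 mm above the tray floor, since I felt no contact while lowering.

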